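# Rebuild the drive stack of a vegetable cutter

## Task

Rebuild the stack on the upright spindle of the vegetable cutter's drive base: first the tall spacer tube, then the thick flat washer, then the eared bushing, ears down, each slid right down until it sits on the one below. The bushing only goes on when its slot lines up with the flats of the spindle, so rest it lightly on the tip, turn it until it drops in and slide it home; never lean hard on the drive. Leave the short collar and the kitchenware where they are.

Things in the scene. Friction and masses are not known exactly. Their poses are not given: they have to be found in the camera images.
- drive: Drive base, fixed: aluminium block 140 x 140 mm on rubber feet, with a round steel deck of diameter 100 mm on top, 45 mm above the table. Origin under its centre on the table; z up, x and y along its sides. Deck and spindle ride on a rubber cushion: they sink 1 mm per 8 N, 4 mm at most. A push of 3 to 8 N does everything; never press them with more than 40 N.
- seat (a point): Foot of the spindle, on its axis at the top of the deck, where the stack begins (axes as the drive base). The polished, greased steel spindle stands 80 mm above this point: round, diameter 22 mm, for the lower 48 mm, above that flats: a rectangle 19 x 11 mm.
- tip (a point): Tip of the spindle, on its axis (axes as the drive base, not as the flats). The last 4 mm are bevelled from 19 x 11 mm to 16 x 8 mm. The long side of the flats starts up to 1.2 rad either way from the base's x axis; that angle is not reported and differs every time: see or feel it. A drag of 0.15 N m keeps the spindle from turning freely.
- spacer_center (a point): Centre (half-way up) of the loose spacer: a plain steel tube standing upright on the table, outside diameter 40 mm, height 40 mm, round bore of 25 mm all through. z is its axis. About 0.2 kg.
- washer_center (a point): Centre (half-way up) of the loose thick washer lying flat on the table: plain steel ring, outside diameter 60 mm, 12 mm thick, round bore 25 mm. z is its axis. About 0.2 kg.
- bushing_center (a point): Centre (half-way up) of the loose bushing standing on the table: plain steel round hub, outside diameter 36 mm, height 26 mm, z up its axis, with a rectangular slot of 21 x 13 mm all through, its long side along this frame's x. Two ears at its foot, 14 mm wide and 6 mm high, stand out along plus and minus x to 32 mm from the axis. The hub can be gripped in any direction above the ears. A half turn makes no difference. About 0.16 kg.
- collar_center (a point): Centre of a short steel collar, not part of the job: outside diameter 40 mm, height 18 mm, bore 25 mm, standing among the parts. Leave it.
- wrench: Steel wrench lying flat, 180 mm long along its x, 38 mm wide, 8 mm high; origin at the middle of its underside. Leave it.
- jug: Steel jug, diameter 84 mm, 120 mm tall, handle towards its y; origin at the centre of its underside. Leave it.
- pan: Shallow open steel pan, 140 x 260 x 40 mm high; origin at the centre of its underside. Leave it.
- bowl: Steel bowl, 150 mm across, 60 mm high; origin at the centre of its underside. Leave it.
- funnel: Steel cone standing on its wide rim, 140 mm across, 125 mm tall; origin at the centre of its underside. Leave it.
- spatula: Spatula with black handle lying flat, 280 mm long along its x, blade 65 mm wide at +x, handle 20 mm thick; origin under its middle. Leave it.
Not all that is in view belongs to the job. Leave any purple or yellow look-alike of the part that bears spacer_center alone. Leave any yellow look-alike of the drive alone.

How it is judged:
By the outcome, as a careful person would: the job done as asked, in the order asked, and still so for the second after the job is handed in, with the robot touching nothing.
It also fails if it takes over 72 s, if anything falls off the work surface, if the arm or the gripper's body presses on something with over 40 N, if the wrist force passes 120 N, or if a joint passes its speed limit or range.

## Robot

A 7-joint arm with a two-finger parallel gripper is mounted at the origin on the work surface. World frame = base frame: x ahead of the robot, y to its left, z up, the work surface at z = 0. Lengths are in mm, angles in rad, forces in N, time in s.
With the tool pointing down it reaches from about 400 to 850 mm from the base axis. Payload 10.4 kg.
Tool frame: the origin (TCP) lies where the fingers leave the gripper's body, on its centre line; the fingertips stand 70 mm ahead of it and the grasp point (between the pads) lies 51 mm ahead of it (ctrl.hold_point_z is the distance from the TCP to the grasp point, in mm); z points along the fingers, y is the line along which they close (so a half turn about z gives the same grasp; the last joint's range is limited). The gripper opens to 87 mm and grips with 3 to 60 N. Pads are 19 mm wide; open, the fingers measure 117 mm over their backs; the gripper's body (75 mm by 190 mm) begins 51 mm behind the grasp point.
Start: joints at [1.099, 0.332, -0.065, 1.46, 0.022, 1.35, -0.088], TCP at [271.198, -563.113, 292.276] pointing down, gripper open.
Joint ranges: [-2.6, 2.6], [-0.5, 2.12], [-1.47, 1.34], [0.16, 2.42], [-1.27, 4.41], [0.06, 2.06], [-2.6, 2.6]. Speed limits (rad/s): [2.22, 2.22, 2.79, 2.79, 3.14, 3.14, 3.14].

## Interface

Orientations are given as a unit quaternion [x, y, z, w].
In Python, from cell import telemetry, read_camera, camera_params, order, ctrl gives the robot as it stands.
- The arm moves only by the tool send_rows, never from a script. Its argument "rows" is a list of rows, each an object of numbers: "claw": the closure, from -1 (fully open) to 1 (shut); "dx", "dy", "dz": the shift along the tool's x, y, z each as a share of 0.02 m, from -1 to 1; "roll": the turn about the tool's z as a share of 10 degrees, from -1 to 1. A call has exactly 8 rows; each row shifts and turns the commanded pose from where the row before left it, along the tool's axes as they then stand; what a row does not reach is not made up. A row lasts 1/8 s, in which the tool goes at most 62.5 mm and 10.7 degrees, less where a joint would pass 70% of its speed; a pose out of reach is approached as far as the arm can. A call with a number of a shift or a turn outside -1 to 1 is refused whole. A call with a gripper value outside its range is refused whole. The fingers move at their own pace and stop on an object; the grip force is fixed at half the most. Time passes only in rows, so rows that do not move let the fingers close, or fill a call up. It gives the time, the measured TCP pose, the force, the opening and the grip force at its end, in the units of the state.
- telemetry.get_obs(): the state, without advancing time (a new reading comes with each control period).
- read_camera(name): name is "scene" or "top" or "wrist"; returns (picture, depth): 400x640x3 uint8, blue, green, red; 400x640 float32, mm along the optical axis (not along the pixel's ray), 0 where there is no reading.
- camera_params(name): a dict with "fov_y" (degrees; the focal length in pixels is half the picture's height over the tangent of half this angle, whatever the lens; pixels are square), "cx", "cy" (the principal point, pixels), "k1" (the pictures are not rectified: a ray, as slopes to the right and down, at radius r is drawn at 1 + k1 r^2 times it, then the intrinsics apply), "pose" (4x4, takes a point from camera to world coordinates); the wrist camera has in their place "hand_eye" (4x4, takes a point from camera to tool coordinates, whose origin is the TCP and whose axes are the flange's). Camera axes: x right, y down, z forward; pixel columns grow to the right and rows downward; lengths in mm; the calibration is good to about 2 mm. A picture is of the moment at which its call begins: read the wrist's pose just before it. camera_params takes no time and is no camera call.
- order.finish_job(): hands the job in; it is judged then, once.
The state is a dict: "time_s": time; "joint_pos": joint angles; "qvel": joint speeds; "joint_efforts": joint torques, N m; "eef_pos": TCP position; "ee_rot": TCP orientation; "ft_force": force on the tool from outside, world axes, zero at the start; "ft_torque": the same for the moment, N m; "finger_gap": opening from 0.0 (shut) to 1.0 (fully open); "finger_force": force on a finger pad.
Only numpy, scipy, OpenCV 4.12 (cv2) and the standard library are available. Lean on these libraries where they do the work, as an engineer would, in place of code of your own. Each camera call takes 0.05 s, during which the arm holds its last target. There are 200 camera calls.

## Working session

There is one attempt and no reset: what is moved stays moved. The work goes in short steps, Python scripts to look and compute and a tool call to move; the robot and the scene stay as the last step left them, time stands still between calls to the robot, and variables do not carry over. Pictures are saved under pics/ and viewed, at most 10 in all, crops included, and the job is handed in when it is done.

Besides the shell and the picture viewer there is one more tool, called after "Request:" by a JSON object that holds its "method" and its "body", one argument or row to a line. send_rows: Moves the arm, as the interface text tells. Its arguments: {"type":"object","properties":{"rows":{"type":"array"}},"required":["rows"]}

```bash
mkdir -p pics; ls; cat > h.py <<'E'
import numpy as np, cv2
from cell import telemetry, read_camera, camera_params, order, ctrl
from scipy.spatial.transform import Rotation as R
def T_tool(o):
    T=np.eye(4);T[:3,:3]=R.from_quat(o['ee_rot']).as_matrix();T[:3,3]=o['eef_pos'];return T
def grab(name):
    o=telemetry.get_obs();im,d=read_camera(name);p=camera_params(name)
    P=np.array(p['pose']) if 'pose' in p else T_tool(o)@np.array(p['hand_eye'])
    f=200/np.tan(np.radians(p['fov_y'])/2)
    K=np.array([[f,0,p['cx']],[0,f,p['cy']],[0,0,1]])
    return im,d,P,K,p['k1']
def slopes(uv,K,k1):
    q=(np.atleast_2d(uv).astype(float)-K[:2,2])/K[0,0]; s=q.copy()
    for _ in range(20): s=q/(1+k1*(s**2).sum(1,keepdims=True))
    return s
def onplane(uv,z,P,K,k1):
    s=slopes(uv,K,k1); d=np.c_[s,np.ones(len(s))]@P[:3,:3].T
    return P[:3,3]+d*((z-P[2,3])/d[:,2])[:,None]
def proj(X,P,K,k1):
    c=(np.atleast_2d(X)-P[:3,3])@P[:3,:3]; s=c[:,:2]/c[:,2:]
    s=s*(1+k1*(s**2).sum(1,keepdims=True)); return s*K[0,0]+K[:2,2]
def cloud(d,P,K,k1):
    v,u=np.mgrid[:d.shape[0],:d.shape[1]]; s=slopes(np.c_[u.ravel(),v.ravel()],K,k1)
    c=np.c_[s,np.ones(len(s))]*d.reshape(-1,1); return (c@P[:3,:3].T+P[:3,3]).reshape(*d.shape,3)
E
python3 - <<'E'
from h import *
print({k:np.round(v,3).tolist() if not isinstance(v,(int,float)) else v for k,v in telemetry.get_obs().items()})
for n in ('top','scene','wrist'):
    im,d,P,K,k1=grab(n); cv2.imwrite(f'pics/{n}0.png',im); np.savez(f'{n}0.npz',im=im,d=d,P=P,K=K,k1=k1); print(n,P.round(2).tolist(),K[0,0],k1)
E
```

```text
pics
{'time_s': 0.0, 'joint_pos': [1.099, 0.333, -0.065, 1.461, 0.022, 1.35, -0.089], 'qvel': [-0.002, -0.001, -0.001, 0.001, -0.001, 0.001, -0.0], 'joint_efforts': [0.0, -62.325, 0.025, -38.99, -0.061, 0.04, 0.0], 'eef_pos': [271.042, -562.824, 291.456], 'ee_rot': [0.975, 0.223, -0.0, -0.001], 'ft_force': [0.046, -0.443, -0.464], 'ft_torque': [-0.005, -0.05, -0.017], 'finger_force': 0.0, 'finger_gap': 0.9999218123013256}
top [[-0.02, -0.98, 0.19, 363.0], [-1.0, 0.02, 0.02, -36.89], [-0.02, -0.19, -0.98, 1169.73], [0.0, 0.0, 0.0, 1.0]] 367.9083627057271 -0.0349284318010238
scene [[0.22, 0.85, -0.48, 1201.25], [0.97, -0.2, 0.11, -137.23], [-0.01, -0.49, -0.87, 1232.66], [0.0, 0.0, 0.0, 1.0]] 422.2401106039501 0.02043995700160504
wrist [[0.43, -0.86, -0.26, 342.36], [-0.9, -0.42, -0.13, -527.42], [-0.0, 0.29, -0.96, 384.92], [0.0, 0.0, 0.0, 1.0]] 288.3291793178637 0.0056138580559625595
```

View pics/top0.png

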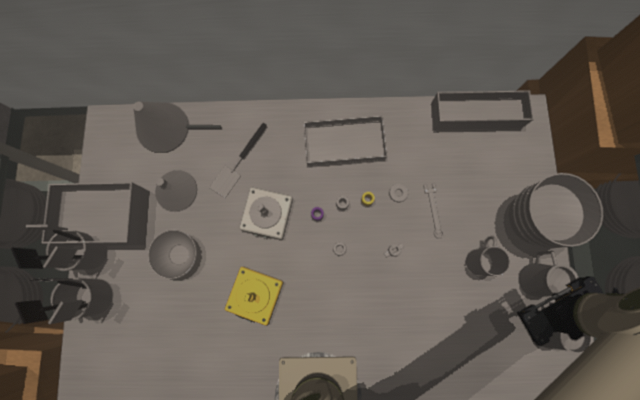

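View pics/scene0.png

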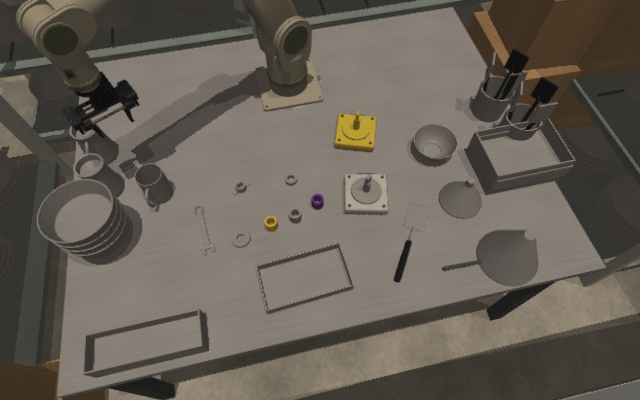

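Top view: the steel drive is at (266,213) and its yellow look-alike at (254,296). Spacer candidates are grey (342,203), purple (317,214), yellow (368,198) and a grey ring at (340,248), probably the collar. The washer is at (398,192) and the bushing at (394,250). By the description the spacer is the grey one at (342,203). I'll check the heights and one close crop.

```bash
python3 - <<'E'
from h import *
a={n:np.load(n+'0.npz') for n in('top','scene')}
t=a['top']; C=cloud(t['d'],t['P'],t['K'],float(t['k1']))
tab=C[150:270,300:440,2]; print('table z',np.median(tab))
for n,(u,v) in dict(drive=(266,213),spacer=(342,203),purple=(317,214),yellow=(368,198),collar=(340,248),washer=(398,192),bush=(394,250)).items():
    r=35 if n=='drive' else 14
    w=C[v-r:v+r,u-r:u+r].reshape(-1,3); zz=w[:,2]; top=np.percentile(zz,99)
    s=w[zz>(8 if n!='drive' else 38)]; lo,hi=s.min(0),s.max(0)
    print(n,'top',top.round(1),'ctr',((lo+hi)/2).round(0)[:2],'size',(hi-lo).round(0)[:2],'med',np.median(s,0).round(0))
c1=cv2.resize(t['im'][170:270,235:415],None,fx=4.4,fy=4.4,interpolation=cv2.INTER_CUBIC)
cv2.imwrite('pics/crop0.png',cv2.convertScaleAbs(c1,alpha=1.5))
E
```

```text
table z -0.3261536319243987
drive top 112.4 ctr [494.  97.] size [262. 268.] med [549. 152.  44.]
spacer top 42.7 ctr [481. -70.] size [237.  67.] med [577. -85.  38.]
purple top 42.2 ctr [465. -12.] size [203.  50.] med [544.  -7.  38.]
yellow top 43.5 ctr [ 487. -111.] size [248. 149.] med [ 589. -166.   37.]
collar top 20.8 ctr [409. -64.] size [92. 54.] med [436. -72.  18.]
washer top 16.6 ctr [ 502. -168.] size [279. 262.] med [ 612. -268.   11.]
bush top 28.3 ctr [ 404. -149.] size [ 82. 224.] med [ 429. -242.   24.]
```

View pics/crop0.png

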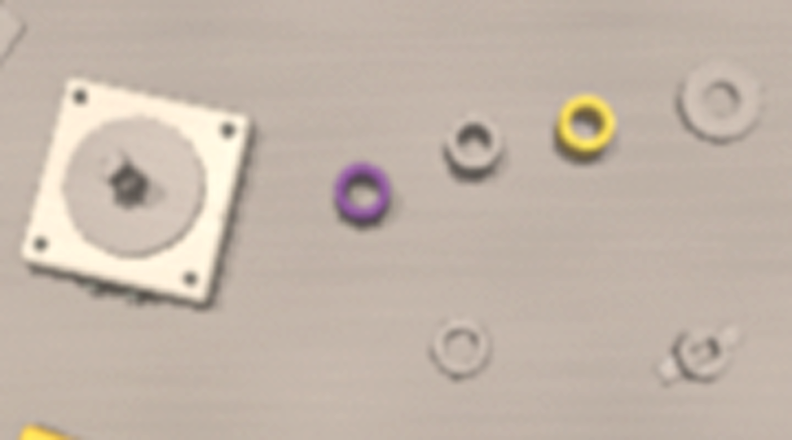

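The crop confirms it: the grey tube at (342,203) stands 40 mm tall, the collar at (340,248) about 18 mm, with the washer right top and the eared bushing right bottom. Rough positions in mm: spacer (580,-83), washer (612,-268), bushing (430,-242), drive (550,152). The fingers must close across the purple/grey/yellow line, so I'll turn -80° first.

Request:
{"method": "send_rows", "body": {
  "rows": [
    {"claw":-1,"dx":0,"dy":0,"dz":0,"roll":-1},
    {"claw":-1,"dx":0,"dy":0,"dz":0,"roll":-1},
    {"claw":-1,"dx":0,"dy":0,"dz":0,"roll":-1},
    {"claw":-1,"dx":0,"dy":0,"dz":0,"roll":-1},
    {"claw":-1,"dx":0,"dy":0,"dz":0,"roll":-1},
    {"claw":-1,"dx":0,"dy":0,"dz":0,"roll":-1},
    {"claw":-1,"dx":0,"dy":0,"dz":0,"roll":-1},
    {"claw":-1,"dx":0,"dy":0,"dz":0,"roll":-1}
  ]
}}

```text
time_s: 1.15
eef_pos: [271.1, -563.0, 291.9]
ee_rot: [0.602, 0.799, 0.0, -0.0]
ft_force: [-0.7, 0.2, -0.0]
finger_gap: 1.001
finger_force: 0.0
```

Request:
{"method": "send_rows", "body": {
  "rows": [
    {"claw":-1,"dx":0.79,"dy":0.89,"dz":0,"roll":0},
    {"claw":-1,"dx":0.79,"dy":0.89,"dz":0,"roll":0},
    {"claw":-1,"dx":0.79,"dy":0.89,"dz":0,"roll":0},
    {"claw":-1,"dx":0.79,"dy":0.89,"dz":0,"roll":0},
    {"claw":-1,"dx":0.79,"dy":0.89,"dz":0,"roll":0},
    {"claw":-1,"dx":0.79,"dy":0.89,"dz":0,"roll":0},
    {"claw":-1,"dx":0.79,"dy":0.89,"dz":0,"roll":0},
    {"claw":-1,"dx":0.79,"dy":0.89,"dz":0,"roll":0}
  ]
}}

```text
time_s: 2.15
eef_pos: [374.9, -401.2, 292.4]
ee_rot: [0.604, 0.797, -0.0, 0.0]
ft_force: [-0.3, -1.0, 1.4]
finger_gap: 0.997
finger_force: 0.0
```

Request:
{"method": "send_rows", "body": {
  "rows": [
    {"claw":-1,"dx":0.79,"dy":0.89,"dz":0,"roll":0},
    {"claw":-1,"dx":0.79,"dy":0.89,"dz":0,"roll":0},
    {"claw":-1,"dx":0.79,"dy":0.89,"dz":0,"roll":0},
    {"claw":-1,"dx":0.79,"dy":0.89,"dz":0,"roll":0},
    {"claw":-1,"dx":0.79,"dy":0.89,"dz":0,"roll":0},
    {"claw":-1,"dx":0.79,"dy":0.89,"dz":0,"roll":0},
    {"claw":-1,"dx":0.79,"dy":0.89,"dz":0,"roll":0},
    {"claw":-1,"dx":0.79,"dy":0.89,"dz":0,"roll":0}
  ]
}}

```text
time_s: 3.15
eef_pos: [477.4, -240.8, 292.4]
ee_rot: [0.604, 0.797, -0.0, 0.0]
ft_force: [-0.2, -0.2, 0.0]
finger_gap: 0.996
finger_force: 0.0
```

Request:
{"method": "send_rows", "body": {
  "rows": [
    {"claw":-1,"dx":0.79,"dy":0.89,"dz":0.4,"roll":0},
    {"claw":-1,"dx":0.79,"dy":0.89,"dz":0.4,"roll":0},
    {"claw":-1,"dx":0.79,"dy":0.89,"dz":0.4,"roll":0},
    {"claw":-1,"dx":0.79,"dy":0.89,"dz":0.4,"roll":0},
    {"claw":-1,"dx":0.79,"dy":0.89,"dz":0.4,"roll":0},
    {"claw":-1,"dx":0.79,"dy":0.89,"dz":0.4,"roll":0},
    {"claw":-1,"dx":0.79,"dy":0.89,"dz":0.4,"roll":0},
    {"claw":-1,"dx":0,"dy":0,"dz":0,"roll":0}
  ]
}}

```text
time_s: 4.15
eef_pos: [567.0, -99.3, 235.8]
ee_rot: [0.602, 0.798, 0.0, -0.001]
ft_force: [-0.3, 1.0, 0.2]
finger_gap: 1.0
finger_force: 0.0
```

```bash
python3 - <<'E'
from h import *
im,d,P,K,k1=grab('wrist'); np.savez('w1.npz',im=im,d=d,P=P,K=K,k1=k1); cv2.imwrite('pics/w1.png',im)
print(telemetry.get_obs()['eef_pos'], proj([[580,-83,40],[545,-8,40],[612,-268,12]],P,K,k1).round())
C=cloud(d,P,K,k1); z=C[...,2]; m=((z>36)&(z<45)).astype(np.uint8)
n,l,s,c=cv2.connectedComponentsWithStats(m)
for i in range(1,n):
    if s[i,4]>150:
        w=C[l==i][:,:2].astype(np.float32); (x,y),r=cv2.minEnclosingCircle(w); print(c[i].round(),s[i,4],(x,y),r,im[l==i].mean(0).round(),np.median(C[l==i][:,2]))
E
```

```text
[ 566.74662791 -100.96856824  236.14034464] [[342. 185.]
 [330. 100.]
 [323. 319.]]
[411.   7.] 486 (588.7197265625, 89.43341827392578) 20.44143295288086 [158. 177. 183.] 37.119131326778245
[334.  98.] 895 (548.5433349609375, -5.486812591552734) 19.906009674072266 [136.  74. 125.] 40.792040075973205
[550. 178.] 2191 (785.9298706054688, -54.452476501464844) 109.98616027832031 [101. 110. 115.] 40.384841517818984
[343. 187.] 711 (582.3487548828125, -85.46780395507812) 19.733152389526367 [ 96. 105. 110.] 40.84594214035991
[332. 257.] 608 (593.5827026367188, -165.84542846679688) 19.785829544067383 [ 44. 165. 192.] 40.82352483712751
```

View pics/w1.png

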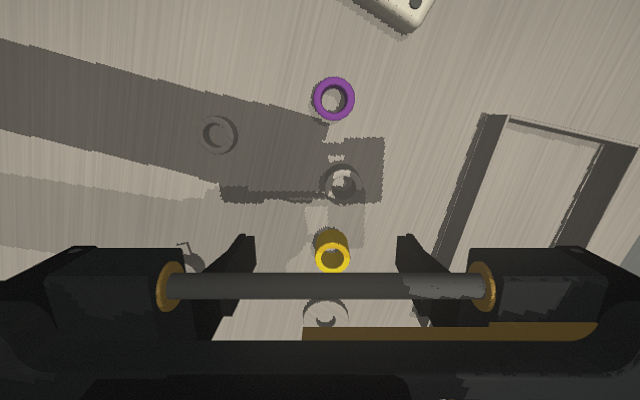

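The view shows the grey spacer at (343,187), the purple tube at (334,98), the yellow one at (332,257) and the collar at (220,135). The spacer measures (582.3,-85.5) with radius 19.7 and top 40.8, as it should. I'm going down and closing.

Request:
{"method": "send_rows", "body": {
  "rows": [
    {"claw":-1,"dx":0.18,"dy":0.32,"dz":0.94,"roll":0},
    {"claw":-1,"dx":0.18,"dy":0.32,"dz":0.94,"roll":0},
    {"claw":-1,"dx":0.18,"dy":0.32,"dz":0.94,"roll":0},
    {"claw":-1,"dx":0,"dy":0,"dz":0.94,"roll":0},
    {"claw":-1,"dx":0,"dy":0,"dz":0.94,"roll":0},
    {"claw":-1,"dx":0,"dy":0,"dz":0.94,"roll":0},
    {"claw":-1,"dx":0,"dy":0,"dz":0.94,"roll":0},
    {"claw":-1,"dx":0,"dy":0,"dz":0.94,"roll":0}
  ]
}}

```text
time_s: 5.2
eef_pos: [582.4, -86.9, 84.6]
ee_rot: [0.604, 0.797, -0.0, 0.0]
ft_force: [-0.3, 0.1, -0.4]
finger_gap: 1.003
finger_force: 0.0
```

Request:
{"method": "send_rows", "body": {
  "rows": [
    {"claw":1,"dx":0,"dy":0,"dz":0,"roll":0},
    {"claw":1,"dx":0,"dy":0,"dz":0,"roll":0},
    {"claw":1,"dx":0,"dy":0,"dz":0,"roll":0},
    {"claw":1,"dx":0,"dy":0,"dz":0,"roll":0},
    {"claw":1,"dx":0,"dy":0,"dz":0,"roll":0},
    {"claw":1,"dx":0,"dy":0,"dz":0,"roll":0},
    {"claw":1,"dx":0,"dy":0,"dz":0,"roll":0},
    {"claw":1,"dx":0,"dy":0,"dz":0,"roll":0}
  ]
}}

```text
time_s: 6.2
eef_pos: [582.5, -86.9, 86.0]
ee_rot: [0.604, 0.797, 0.0, 0.0]
ft_force: [-0.5, 0.5, 2.6]
finger_gap: 0.457
finger_force: 30.0
```

Request:
{"method": "send_rows", "body": {
  "rows": [
    {"claw":1,"dx":0,"dy":0,"dz":-0.94,"roll":0},
    {"claw":1,"dx":0,"dy":0,"dz":-0.94,"roll":0},
    {"claw":1,"dx":0,"dy":0,"dz":-0.94,"roll":0},
    {"claw":1,"dx":0,"dy":0,"dz":-0.94,"roll":0},
    {"claw":1,"dx":0,"dy":0,"dz":-0.94,"roll":0},
    {"claw":1,"dx":0,"dy":0,"dz":-0.94,"roll":0},
    {"claw":1,"dx":0,"dy":0,"dz":-0.94,"roll":0},
    {"claw":1,"dx":0,"dy":0,"dz":-0.94,"roll":0}
  ]
}}

```text
time_s: 7.2
eef_pos: [582.4, -86.8, 237.5]
ee_rot: [0.604, 0.797, -0.0, 0.0]
ft_force: [0.7, 0.6, -2.0]
finger_gap: 0.451
finger_force: 30.0
```

```bash
python3 - <<'E'
from h import *
for n in('top','scene'):
    t=np.load(n+'0.npz'); C=cloud(t['d'],t['P'],t['K'],float(t['k1']))
    x,y,z=C[...,0],C[...,1],C[...,2]; m=(abs(x-550)<90)&(abs(y-152)<90)
    for a,b in((40,50),(70,100),(100,130)):
        w=C[m&(z>a)&(z<b)]; print(n,a,len(w),w.mean(0).round(1),((w.min(0)+w.max(0))/2).round(1))
    w=C[m&(z>33)&(z<52)][:,:2].astype(np.float32); print(cv2.minAreaRect(w))
E
```

```text
top 40 710 [552.2 155.   44.3] [552.8 157.5  45. ]
top 70 29 [548.2 151.8  86.6] [552.1 155.6  84.3]
top 100 36 [551.8 154.5 118.5] [552.3 155.7 114.5]
((551.5049438476562, 156.0166778564453), (138.70632934570312, 142.12159729003906), 75.49373626708984)
scene 40 612 [560.4 154.9  44.8] [555.  155.2  45. ]
scene 70 41 [562.  154.8  86.1] [560.5 155.9  84.9]
scene 100 40 [558.3 156.1 117.2] [557.7 157.5 114.3]
((556.4207763671875, 157.00953674316406), (136.6927490234375, 142.0269012451172), 75.79683685302734)
```

Request:
{"method": "send_rows", "body": {
  "rows": [
    {"claw":1,"dx":1,"dy":0.28,"dz":0,"roll":0},
    {"claw":1,"dx":1,"dy":0.28,"dz":0,"roll":0},
    {"claw":1,"dx":1,"dy":0.28,"dz":0,"roll":0},
    {"claw":1,"dx":1,"dy":0.28,"dz":0,"roll":0},
    {"claw":1,"dx":1,"dy":0.28,"dz":0,"roll":0},
    {"claw":1,"dx":1,"dy":0.28,"dz":0,"roll":0},
    {"claw":1,"dx":1,"dy":0.28,"dz":0,"roll":0},
    {"claw":1,"dx":0,"dy":0,"dz":0,"roll":0}
  ]
}}

```text
time_s: 8.2
eef_pos: [581.3, 62.2, 235.7]
ee_rot: [0.602, 0.799, 0.0, -0.001]
ft_force: [0.6, 0.2, -2.8]
finger_gap: 0.448
finger_force: 30.0
```

```bash
python3 - <<'E'
from h import *
im,d,P,K,k1=grab('wrist'); np.savez('w2.npz',im=im,d=d,P=P,K=K,k1=k1); cv2.imwrite('pics/w2.png',im)
print(telemetry.get_obs()['eef_pos'], proj([[554,156,125]],P,K,k1).round())
C=cloud(d,P,K,k1); z=C[...,2]; near=np.hypot(C[...,0]-554,C[...,1]-156)<40
for a,b in((119,130),(95,119),(50,85)):
    w=C[near&(z>a)&(z<b)]; print(a,len(w),np.median(w,0).round(1),((w.min(0)+w.max(0))/2).round(1),[ (round(v,1)) for r in cv2.minAreaRect(w[:,:2].astype(np.float32)) for v in np.atleast_1d(r)])
deck=(abs(z-45)<5)&(np.hypot(C[...,0]-554,C[...,1]-156)<48); print(np.median(z[deck]))
E
```

```text
[581.64165343  60.27648484 235.63644778] [[325.  88.]]
119 501 [554.1 156.4 125.6] [554.2 156.5 123.8] [np.float64(554.1), np.float64(156.6), np.float64(10.9), np.float64(19.0), np.float64(37.9)]
95 50 [557.6 151.9  95.6] [554.  155.9 106.7] [np.float64(555.0), np.float64(154.8), np.float64(19.8), np.float64(16.6), np.float64(33.2)]
50 15 [556.8 146.2  68.1] [555.5 147.2  65.6] [np.float64(555.7), np.float64(146.8), np.float64(13.2), np.float64(2.2), np.float64(8.9)]
46.015223160512676
```

View pics/w2.png

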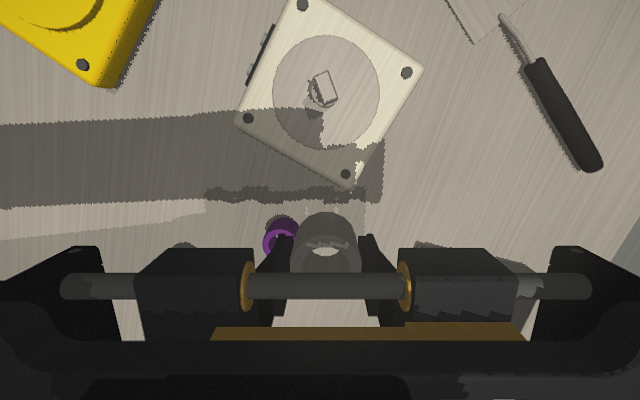

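Tip top at (323,88): a 19 x 10.9 rectangle at height 125.6, centre (554.1,156.5), long side at about -52° in world. The spacer is held at (327,240). Next I'll fit it in the hand.

```bash
python3 - <<'E'
from h import *
from scipy.optimize import least_squares
t=np.load('w2.npz'); o=telemetry.get_obs(); T=T_tool(o); print(o['eef_pos'])
C=cloud(t['d'],t['P'],t['K'],float(t['k1'])); L=(C-T[:3,3])@T[:3,:3]
m=(abs(L[...,0])<30)&(abs(L[...,1])<24)&(L[...,2]>40)&(L[...,2]<100)
m[:205]=0;m[275:]=0;m[:,:285]=0;m[:,365:]=0
print('top z',np.percentile(L[m][:,2],[2,10,30]))
w=L[m&(L[...,2]<np.percentile(L[m][:,2],10)+2.5)]; print(len(w),w.min(0),w.max(0))
# outer wall points
s=L[m&(L[...,2]>48)]; s=s[s[:,0]>8]; r=least_squares(lambda p:np.hypot(s[:,0]-p[0],s[:,1]-p[1])-20,[0,0],loss='soft_l1'); print('wall fit tool xy',r.x.round(2),len(s),abs(r.fun).mean())
E
```

```text
[581.64165343  60.27648484 235.63644778]
top z [43.7177547  44.77070124 45.7654751 ]
1474 [  0.22389374 -21.57289214  40.07560054] [23.2672225 20.740611  47.2668392]
wall fit tool xy [ 2.98 -0.01] 1453 0.5989752426921693
```

Request:
{"method": "send_rows", "body": {
  "rows": [
    {"claw":1,"dx":1,"dy":0,"dz":0,"roll":0},
    {"claw":1,"dx":1,"dy":0,"dz":0,"roll":0},
    {"claw":1,"dx":1,"dy":0,"dz":0,"roll":0},
    {"claw":1,"dx":0.5,"dy":0,"dz":0,"roll":0},
    {"claw":1,"dx":0,"dy":0,"dz":0,"roll":0},
    {"claw":1,"dx":0,"dy":0,"dz":0,"roll":0},
    {"claw":1,"dx":0,"dy":0,"dz":0,"roll":0},
    {"claw":1,"dx":0,"dy":0,"dz":0,"roll":0}
  ]
}}

```text
time_s: 9.25
eef_pos: [563.4, 125.4, 236.2]
ee_rot: [0.604, 0.797, -0.0, 0.0]
ft_force: [-0.2, 0.0, -1.9]
finger_gap: 0.45
finger_force: 30.0
```

```bash
cat > rel.py <<'E'
from h import *
from scipy.optimize import least_squares
import sys
def fitc(p,r):
    q=least_squares(lambda c:np.hypot(p[:,0]-c[0],p[:,1]-c[1])-r,[0,0],loss='soft_l1'); return q.x,abs(q.fun).mean()
def rel(name,ztop,r,sp=(554.1,156.5)):
    im,d,P,K,k1=grab('wrist'); np.savez(name+'.npz',im=im,d=d,P=P,K=K,k1=k1); cv2.imwrite(f'pics/{name}.png',im)
    o=telemetry.get_obs(); T=T_tool(o); print('tcp',o['eef_pos'].round(1) if hasattr(o['eef_pos'],'round') else o['eef_pos'])
    C=cloud(d,P,K,k1); L=(C-T[:3,3])@T[:3,:3]
    n=np.hypot(C[...,0]-sp[0],C[...,1]-sp[1])<25
    w=C[n&(C[...,2]>119)&(C[...,2]<131)]; rc=cv2.minAreaRect(w[:,:2].astype(np.float32)); print('tip world',rc,np.median(w[:,2]))
    tip=(np.array([*rc[0],125])-T[:3,3])@T[:3,:3]; print('tip in tool',tip.round(2))
    m=(abs(L[...,2]-ztop)<3)&(np.hypot(L[...,0],L[...,1])<r+8)&(L[...,0]>-5)&(abs(L[...,1])<r+2)
    w=L[m][:,:2].astype(np.float32); h=cv2.convexHull(w)[:,0]; h=h[(h[:,0]>0.4*r)]
    c,e=fitc(h,r); print('part in tool',c.round(2),e.round(2),len(w),len(h),'ztop',np.median(L[m][:,2]))
    dd=tip[:2]-c; print('move tool xy',dd.round(2))
E
python3 -c "
from rel import *
rel('w3',46,20)"
```

```text
tcp [563.4 125.5 236.2]
tip world ((553.962890625, 156.6977996826172), (10.999271392822266, 19.22307014465332), 38.02626419067383) 125.58094561382381
tip in tool [ 32.57  -0.67 111.2 ]
part in tool [2.14 1.54] 1.19 1566 10 ztop 45.32110615722852
move tool xy [30.42 -2.21]
```

```bash
python3 - <<'E'
from rel import *
t=np.load('w3.npz'); T=T_tool(telemetry.get_obs())
C=cloud(t['d'],t['P'],t['K'],float(t['k1'])); L=(C-T[:3,3])@T[:3,:3]
for zl,zh in((50,60),(60,75)):
    s=L[(L[...,0]>9)&(L[...,0]<26)&(abs(L[...,1])<18)&(L[...,2]>zl)&(L[...,2]<zh)]; print(len(s),fitc(s,20))
top=L[(abs(L[...,2]-46)<2.5)&(abs(L[...,1])<17)&(L[...,0]>0)&(L[...,0]<26)]
for yy in (-9,-6,-3,0,3,6,9):
    q=top[abs(top[:,1]-yy)<.8]; print(yy,len(q),(q[:,0].max()-np.sqrt(400-yy*yy)).round(2), (q[:,0].min()-np.sqrt(12.5**2-yy*yy)).round(2))
E
```

```text
395 (array([ 0.83144176, -0.18661107]), np.float64(0.17293668234395462))
471 (array([ 0.7955596 , -0.17349102]), np.float64(0.18468532937150678))
-9 49 1.51 1.81
-6 45 1.2 1.76
-3 43 1.42 1.67
0 41 0.98 1.84
3 50 1.77 1.28
6 46 1.18 0.73
9 53 0.97 0.31
```

Request:
{"method": "send_rows", "body": {
  "rows": [
    {"claw":1,"dx":0.78,"dy":-0.01,"dz":0,"roll":0},
    {"claw":1,"dx":0.78,"dy":-0.01,"dz":0,"roll":0},
    {"claw":1,"dx":0,"dy":0,"dz":0,"roll":0},
    {"claw":1,"dx":0,"dy":0,"dz":0.6,"roll":0},
    {"claw":1,"dx":0,"dy":0,"dz":0.7,"roll":0},
    {"claw":1,"dx":0,"dy":0,"dz":0.7,"roll":0},
    {"claw":1,"dx":0,"dy":0,"dz":0.5,"roll":0},
    {"claw":1,"dx":0,"dy":0,"dz":0,"roll":0}
  ]
}}

```text
time_s: 10.3
eef_pos: [554.1, 155.6, 185.2]
ee_rot: [0.604, 0.797, -0.001, -0.001]
ft_force: [0.6, 0.1, -1.4]
finger_gap: 0.454
finger_force: 30.0
```

Request:
{"method": "send_rows", "body": {
  "rows": [
    {"claw":1,"dx":0,"dy":0,"dz":0.1,"roll":0},
    {"claw":1,"dx":0,"dy":0,"dz":0.1,"roll":0},
    {"claw":1,"dx":0,"dy":0,"dz":0.1,"roll":0},
    {"claw":1,"dx":0,"dy":0,"dz":0.1,"roll":0},
    {"claw":1,"dx":0,"dy":0,"dz":0.1,"roll":0},
    {"claw":1,"dx":0,"dy":0,"dz":0,"roll":0},
    {"claw":1,"dx":0,"dy":0,"dz":0,"roll":0},
    {"claw":1,"dx":0,"dy":0,"dz":0,"roll":0}
  ]
}}

```text
time_s: 11.3
eef_pos: [554.5, 155.9, 176.3]
ee_rot: [0.604, 0.797, 0.0, 0.0]
ft_force: [-0.4, 0.7, -1.7]
finger_gap: 0.451
finger_force: 30.0
```

Request:
{"method": "send_rows", "body": {
  "rows": [
    {"claw":1,"dx":0,"dy":0,"dz":0.2,"roll":0},
    {"claw":1,"dx":0,"dy":0,"dz":0.2,"roll":0},
    {"claw":1,"dx":0,"dy":0,"dz":0.2,"roll":0},
    {"claw":1,"dx":0,"dy":0,"dz":0.2,"roll":0},
    {"claw":1,"dx":0,"dy":0,"dz":0.2,"roll":0},
    {"claw":1,"dx":0,"dy":0,"dz":0,"roll":0},
    {"claw":1,"dx":0,"dy":0,"dz":0,"roll":0},
    {"claw":1,"dx":0,"dy":0,"dz":0,"roll":0}
  ]
}}

```text
time_s: 12.3
eef_pos: [554.6, 155.9, 156.4]
ee_rot: [0.604, 0.797, 0.0, 0.0]
ft_force: [-0.7, -0.5, -2.9]
finger_gap: 0.451
finger_force: 30.0
```

Request:
{"method": "send_rows", "body": {
  "rows": [
    {"claw":1,"dx":0,"dy":0,"dz":0.3,"roll":0},
    {"claw":1,"dx":0,"dy":0,"dz":0.3,"roll":0},
    {"claw":1,"dx":0,"dy":0,"dz":0.3,"roll":0},
    {"claw":1,"dx":0,"dy":0,"dz":0.1,"roll":0},
    {"claw":1,"dx":0,"dy":0,"dz":0,"roll":0},
    {"claw":1,"dx":0,"dy":0,"dz":0,"roll":0},
    {"claw":1,"dx":0,"dy":0,"dz":0,"roll":0},
    {"claw":1,"dx":0,"dy":0,"dz":0,"roll":0}
  ]
}}

```text
time_s: 13.3
eef_pos: [554.5, 155.9, 136.3]
ee_rot: [0.604, 0.797, 0.0, 0.0]
ft_force: [-0.1, 0.6, -1.4]
finger_gap: 0.45
finger_force: 30.0
```

Request:
{"method": "send_rows", "body": {
  "rows": [
    {"claw":1,"dx":0,"dy":0,"dz":0.27,"roll":0},
    {"claw":1,"dx":0,"dy":0,"dz":0,"roll":0},
    {"claw":1,"dx":0,"dy":0,"dz":0,"roll":0},
    {"claw":1,"dx":0,"dy":0,"dz":0,"roll":0},
    {"claw":-1,"dx":0,"dy":0,"dz":0,"roll":0},
    {"claw":-1,"dx":0,"dy":0,"dz":0,"roll":0},
    {"claw":-1,"dx":0,"dy":0,"dz":0,"roll":0},
    {"claw":-1,"dx":0,"dy":0,"dz":0,"roll":0}
  ]
}}

```text
time_s: 14.3
eef_pos: [554.4, 155.8, 130.8]
ee_rot: [0.604, 0.797, -0.0, -0.0]
ft_force: [0.2, 1.0, 0.2]
finger_gap: 0.822
finger_force: 0.0
```

Request:
{"method": "send_rows", "body": {
  "rows": [
    {"claw":-1,"dx":0,"dy":0,"dz":-0.8,"roll":0},
    {"claw":-1,"dx":0,"dy":0,"dz":-1,"roll":0},
    {"claw":-1,"dx":0,"dy":0,"dz":-1,"roll":0},
    {"claw":-1,"dx":0,"dy":0,"dz":-1,"roll":0},
    {"claw":-1,"dx":0,"dy":0,"dz":-1,"roll":0},
    {"claw":-1,"dx":-0.5,"dy":0,"dz":-0.8,"roll":0},
    {"claw":-1,"dx":-1,"dy":0,"dz":0,"roll":0},
    {"claw":-1,"dx":-1,"dy":0,"dz":0,"roll":0}
  ]
}}

```text
time_s: 15.3
eef_pos: [568.3, 105.4, 242.1]
ee_rot: [0.604, 0.797, -0.001, -0.0]
ft_force: [-0.1, -0.6, -0.3]
finger_gap: 1.004
finger_force: 0.0
```

```bash
python3 - <<'E'
from rel import *
im,d,P,K,k1=grab('wrist');cv2.imwrite('pics/w4.png',im); o=telemetry.get_obs(); print(o['eef_pos'])
C=cloud(d,P,K,k1); n=np.hypot(C[...,0]-554,C[...,1]-156.5)
w=C[(n<24)&(n>13)&(C[...,2]>60)]; print(len(w),np.median(w,0),'expect z 85')
E
```

```text
[569.12069287 101.99494952 241.71668606]
2591 [558.49442624 138.55357661 258.3091    ] expect z 85
```

Request:
{"method": "send_rows", "body": {
  "rows": [
    {"claw":-1,"dx":-0.98,"dy":-0.15,"dz":0,"roll":0},
    {"claw":-1,"dx":-0.98,"dy":-0.15,"dz":0,"roll":0},
    {"claw":-1,"dx":-0.98,"dy":-0.15,"dz":0,"roll":0},
    {"claw":-1,"dx":-0.98,"dy":-0.15,"dz":0,"roll":0},
    {"claw":-1,"dx":-0.98,"dy":-0.15,"dz":0,"roll":0},
    {"claw":-1,"dx":-0.98,"dy":-0.15,"dz":0,"roll":0},
    {"claw":-1,"dx":-0.98,"dy":-0.15,"dz":0,"roll":0},
    {"claw":-1,"dx":-0.98,"dy":-0.15,"dz":0,"roll":0}
  ]
}}

```text
time_s: 16.35
eef_pos: [587.5, -51.0, 242.9]
ee_rot: [0.604, 0.797, -0.0, 0.0]
ft_force: [-0.0, 0.3, -0.2]
finger_gap: 0.994
finger_force: 0.0
```

Request:
{"method": "send_rows", "body": {
  "rows": [
    {"claw":-1,"dx":-0.98,"dy":-0.15,"dz":0,"roll":0},
    {"claw":-1,"dx":-0.98,"dy":-0.15,"dz":0,"roll":0},
    {"claw":-1,"dx":-0.98,"dy":-0.15,"dz":0,"roll":0},
    {"claw":-1,"dx":-0.98,"dy":-0.15,"dz":0,"roll":0},
    {"claw":-1,"dx":-0.98,"dy":-0.15,"dz":0,"roll":0},
    {"claw":-1,"dx":-0.98,"dy":-0.15,"dz":0,"roll":0},
    {"claw":-1,"dx":-0.98,"dy":-0.15,"dz":0,"roll":0},
    {"claw":-1,"dx":-0.98,"dy":-0.15,"dz":0,"roll":0}
  ]
}}

```text
time_s: 17.35
eef_pos: [606.9, -208.4, 242.9]
ee_rot: [0.604, 0.797, -0.0, 0.0]
ft_force: [0.3, 0.2, -0.9]
finger_gap: 1.0
finger_force: 0.0
```

Request:
{"method": "send_rows", "body": {
  "rows": [
    {"claw":-1,"dx":-0.98,"dy":-0.15,"dz":0,"roll":0},
    {"claw":-1,"dx":-0.98,"dy":-0.15,"dz":0,"roll":0},
    {"claw":-1,"dx":-0.98,"dy":-0.15,"dz":0,"roll":0},
    {"claw":-1,"dx":-0.98,"dy":-0.15,"dz":0,"roll":0},
    {"claw":-1,"dx":0,"dy":0,"dz":0,"roll":0},
    {"claw":-1,"dx":0,"dy":0,"dz":0,"roll":0},
    {"claw":-1,"dx":0,"dy":0,"dz":0,"roll":0},
    {"claw":-1,"dx":0,"dy":0,"dz":0,"roll":0}
  ]
}}

```text
time_s: 18.35
eef_pos: [616.5, -285.1, 243.0]
ee_rot: [0.603, 0.797, 0.0, 0.0]
ft_force: [-0.5, 0.8, 0.2]
finger_gap: 1.002
finger_force: 0.0
```

```bash
python3 - <<'E'
from rel import *
im,d,P,K,k1=grab('top'); C=cloud(d,P,K,k1); n=np.hypot(C[...,0]-553,C[...,1]-156)
w=C[(n<22)&(n>13)]; print('spacer ring z',len(w),np.percentile(w[:,2],[25,50,75]),'expect 85')
im,d,P,K,k1=grab('wrist');cv2.imwrite('pics/w5.png',im); o=telemetry.get_obs(); print(o['eef_pos'],o['joint_pos'])
T=T_tool(o); C=cloud(d,P,K,k1); z=C[...,2]
m=((z>9.5)&(z<15)&(np.hypot(C[...,0]-612,C[...,1]+268)<60)).astype(np.uint8)
k,l,s,c=cv2.connectedComponentsWithStats(m)
for i in range(1,k):
    if s[i,4]>200:
        w=C[l==i].astype(np.float32); (x,y),r=cv2.minEnclosingCircle(w[:,:2]); print(c[i].round(),s[i,4],x,y,r,np.median(w[:,2]),((np.array([x,y,12])-T[:3,3])@T[:3,:3]).round(1))
E
```

```text
spacer ring z 118 [59.8324967  81.49955106 84.32455114] expect 85
[ 616.48004062 -285.47995428  243.00605813] [ 0.71319884  0.52774518 -0.50306703  1.34272492  0.25252202  1.33395604
  0.48377365]Traceback (most recent call last):
  File "<stdin>", line 10, in <module>
cv2.error: OpenCV(4.12.0) /io/opencv/modules/imgproc/src/shapedescr.cpp:201: error: (-215:Assertion failed) count >= 0 && (depth == CV_32F || depth == CV_32S) in function 'minEnclosingCircle'
```

```bash
python3 - <<'E'
from rel import *
im,d,P,K,k1=grab('wrist');np.savez('w5.npz',im=im,d=d,P=P,K=K,k1=k1); o=telemetry.get_obs(); print(o['eef_pos'])
T=T_tool(o); C=cloud(d,P,K,k1); z=C[...,2]
m=((z>9)&(z<16)&(np.hypot(C[...,0]-612,C[...,1]+268)<60)).astype(np.uint8)
k,l,s,c=cv2.connectedComponentsWithStats(m)
for i in range(1,k):
    if s[i,4]>150:
        w=C[l==i]; (x,y),r=cv2.minEnclosingCircle(np.ascontiguousarray(w[:,:2],dtype=np.float32)); print(c[i].round(),s[i],x,y,r,np.median(w[:,2]),((np.array([x,y,12])-T[:3,3])@T[:3,:3]).round(1))
E
```

```text
[ 616.44492089 -285.61315198  242.95186121]
[328. 173.] [ 303  147   52   52 1744] 615.321044921875 -268.5876159667969 29.933639526367188 12.991072414632896 [ 16.7   3.5 230.9]
```

Request:
{"method": "send_rows", "body": {
  "rows": [
    {"claw":-1,"dx":0.42,"dy":0.09,"dz":1,"roll":0},
    {"claw":-1,"dx":0.42,"dy":0.09,"dz":1,"roll":0},
    {"claw":-1,"dx":0,"dy":0,"dz":1,"roll":0},
    {"claw":-1,"dx":0,"dy":0,"dz":1,"roll":0},
    {"claw":-1,"dx":0,"dy":0,"dz":1,"roll":0},
    {"claw":-1,"dx":0,"dy":0,"dz":1,"roll":0},
    {"claw":-1,"dx":0,"dy":0,"dz":1,"roll":0},
    {"claw":-1,"dx":0,"dy":0,"dz":0.9,"roll":0}
  ]
}}

```text
time_s: 19.5
eef_pos: [615.2, -268.7, 83.4]
ee_rot: [0.604, 0.797, -0.0, -0.0]
ft_force: [-0.0, -0.1, 0.8]
finger_gap: 1.0
finger_force: 0.0
```

Request:
{"method": "send_rows", "body": {
  "rows": [
    {"claw":-1,"dx":0,"dy":0,"dz":0.4,"roll":0},
    {"claw":-1,"dx":0,"dy":0,"dz":0.2,"roll":0},
    {"claw":-1,"dx":0,"dy":0,"dz":0,"roll":0},
    {"claw":1,"dx":0,"dy":0,"dz":0,"roll":0},
    {"claw":1,"dx":0,"dy":0,"dz":0,"roll":0},
    {"claw":1,"dx":0,"dy":0,"dz":0,"roll":0},
    {"claw":1,"dx":0,"dy":0,"dz":0,"roll":0},
    {"claw":1,"dx":0,"dy":0,"dz":0,"roll":0}
  ]
}}

```text
time_s: 20.5
eef_pos: [615.4, -268.8, 73.1]
ee_rot: [0.604, 0.797, -0.0, 0.0]
ft_force: [-0.6, 0.7, 0.8]
finger_gap: 0.685
finger_force: 30.0
```

Request:
{"method": "send_rows", "body": {
  "rows": [
    {"claw":1,"dx":0,"dy":0,"dz":-1,"roll":0},
    {"claw":1,"dx":0,"dy":0,"dz":-1,"roll":0},
    {"claw":1,"dx":0,"dy":0,"dz":-1,"roll":0},
    {"claw":1,"dx":1,"dy":0.15,"dz":-1,"roll":0},
    {"claw":1,"dx":1,"dy":0.15,"dz":-1,"roll":0},
    {"claw":1,"dx":1,"dy":0.15,"dz":-1,"roll":0},
    {"claw":1,"dx":1,"dy":0.15,"dz":-1,"roll":0},
    {"claw":1,"dx":1,"dy":0.15,"dz":-1,"roll":0}
  ]
}}

```text
time_s: 21.5
eef_pos: [602.5, -166.9, 234.3]
ee_rot: [0.604, 0.797, -0.0, 0.0]
ft_force: [0.5, -0.3, -1.1]
finger_gap: 0.678
finger_force: 30.0
```

Request:
{"method": "send_rows", "body": {
  "rows": [
    {"claw":1,"dx":1,"dy":0.15,"dz":0,"roll":0},
    {"claw":1,"dx":1,"dy":0.15,"dz":0,"roll":0},
    {"claw":1,"dx":1,"dy":0.15,"dz":0,"roll":0},
    {"claw":1,"dx":1,"dy":0.15,"dz":0,"roll":0},
    {"claw":1,"dx":1,"dy":0.15,"dz":0,"roll":0},
    {"claw":1,"dx":1,"dy":0.15,"dz":0,"roll":0},
    {"claw":1,"dx":1,"dy":0.15,"dz":0,"roll":0},
    {"claw":1,"dx":1,"dy":0.15,"dz":0,"roll":0}
  ]
}}

```text
time_s: 22.5
eef_pos: [582.3, -6.5, 232.9]
ee_rot: [0.604, 0.797, -0.0, 0.0]
ft_force: [0.3, 0.7, -2.2]
finger_gap: 0.682
finger_force: 30.0
```

Request:
{"method": "send_rows", "body": {
  "rows": [
    {"claw":1,"dx":1,"dy":0.15,"dz":0,"roll":0},
    {"claw":1,"dx":1,"dy":0.15,"dz":0,"roll":0},
    {"claw":1,"dx":1,"dy":0.15,"dz":0,"roll":0},
    {"claw":1,"dx":1,"dy":0.15,"dz":0,"roll":0},
    {"claw":1,"dx":0.8,"dy":0.15,"dz":0,"roll":0},
    {"claw":1,"dx":0.25,"dy":0.15,"dz":0,"roll":0},
    {"claw":1,"dx":0,"dy":0,"dz":0,"roll":0},
    {"claw":1,"dx":0,"dy":0,"dz":0,"roll":0}
  ]
}}

```text
time_s: 23.5
eef_pos: [572.6, 93.3, 232.7]
ee_rot: [0.604, 0.797, -0.0, 0.0]
ft_force: [0.4, 0.0, -2.1]
finger_gap: 0.676
finger_force: 30.0
```

```bash
python3 - <<'E'
from rel import *
rel('w6',61,30)
t=np.load('w6.npz'); T=T_tool(telemetry.get_obs())
C=cloud(t['d'],t['P'],t['K'],float(t['k1'])); L=(C-T[:3,3])@T[:3,:3]
top=L[(abs(L[...,2]-61)<2.5)&(abs(L[...,1])<25)&(L[...,0]>0)&(L[...,0]<36)]
for yy in (-16,-12,-8,-4,0,4,8,12,16):
    q=top[abs(top[:,1]-yy)<.8]; print(yy,len(q),(q[:,0].max()-np.sqrt(900-yy*yy)).round(2),q[:,0].min())
n=np.hypot(C[...,0]-554,C[...,1]-156.6); w=C[(n<19)&(n>14)&(C[...,2]<100)]; print('spacer top',len(w),np.median(w[:,2]))
E
```

```text
tcp [572.6  93.3 232.7]
tip world ((554.0254516601562, 156.6154022216797), (10.938694953918457, 18.954343795776367), 37.88250732421875) 125.6865283055107
tip in tool [ 66.02  -0.82 107.72]
part in tool [ 0.39 -0.07] 0.09 3885 17 ztop 60.186790674870146
move tool xy [65.63 -0.75]
-16 111 0.82 0.6639848542415137
-12 100 0.18 3.354614606132111
-8 83 0.34 10.433831463535272
-4 75 0.08 13.103116565440041
0 86 0.53 13.598035870609516
4 80 0.18 12.972042614995095
8 82 0.12 10.399404634412234
12 118 0.24 0.2693358472669763
16 113 0.06 0.4025530222657775
spacer top 786 85.93561372349978
```

Spacer top measures 85.9, so it's seated. Placing the washer.

Request:
{"method": "send_rows", "body": {
  "rows": [
    {"claw":1,"dx":0.82,"dy":-0.01,"dz":0,"roll":0},
    {"claw":1,"dx":0.82,"dy":-0.01,"dz":0,"roll":0},
    {"claw":1,"dx":0.82,"dy":-0.01,"dz":0,"roll":0},
    {"claw":1,"dx":0.82,"dy":-0.01,"dz":0,"roll":0},
    {"claw":1,"dx":0,"dy":0,"dz":0,"roll":0},
    {"claw":1,"dx":0,"dy":0,"dz":0.6,"roll":0},
    {"claw":1,"dx":0,"dy":0,"dz":0.8,"roll":0},
    {"claw":1,"dx":0,"dy":0,"dz":0.6,"roll":0}
  ]
}}

```text
time_s: 24.55
eef_pos: [553.6, 156.3, 191.0]
ee_rot: [0.604, 0.797, -0.001, -0.0]
ft_force: [-0.1, 0.1, -1.4]
finger_gap: 0.68
finger_force: 30.0
```

Request:
{"method": "send_rows", "body": {
  "rows": [
    {"claw":1,"dx":0,"dy":0,"dz":0.3,"roll":0},
    {"claw":1,"dx":0,"dy":0,"dz":0.3,"roll":0},
    {"claw":1,"dx":0,"dy":0,"dz":0.3,"roll":0},
    {"claw":1,"dx":0,"dy":0,"dz":0.2,"roll":0},
    {"claw":1,"dx":0,"dy":0,"dz":0.15,"roll":0},
    {"claw":1,"dx":0,"dy":0,"dz":0.15,"roll":0},
    {"claw":1,"dx":0,"dy":0,"dz":0,"roll":0},
    {"claw":1,"dx":0,"dy":0,"dz":0,"roll":0}
  ]
}}

```text
time_s: 25.55
eef_pos: [553.9, 157.2, 165.0]
ee_rot: [0.604, 0.797, 0.0, 0.0]
ft_force: [-0.3, -0.1, -2.1]
finger_gap: 0.679
finger_force: 30.0
```

Request:
{"method": "send_rows", "body": {
  "rows": [
    {"claw":1,"dx":0,"dy":0,"dz":0.15,"roll":0},
    {"claw":1,"dx":0,"dy":0,"dz":0.15,"roll":0},
    {"claw":1,"dx":0,"dy":0,"dz":0.05,"roll":0},
    {"claw":1,"dx":0,"dy":0,"dz":0,"roll":0},
    {"claw":1,"dx":0,"dy":0,"dz":0,"roll":0},
    {"claw":-1,"dx":0,"dy":0,"dz":0,"roll":0},
    {"claw":-1,"dx":0,"dy":0,"dz":0,"roll":0},
    {"claw":-1,"dx":0,"dy":0,"dz":0,"roll":0}
  ]
}}

```text
time_s: 26.55
eef_pos: [554.0, 157.2, 158.0]
ee_rot: [0.604, 0.797, 0.0, 0.0]
ft_force: [-0.2, 0.2, -0.4]
finger_gap: 0.931
finger_force: 0.0
```

Request:
{"method": "send_rows", "body": {
  "rows": [
    {"claw":-1,"dx":0,"dy":0,"dz":-1,"roll":0},
    {"claw":-1,"dx":0,"dy":0,"dz":-1,"roll":0},
    {"claw":-1,"dx":0,"dy":0,"dz":-1,"roll":0},
    {"claw":-1,"dx":0,"dy":0,"dz":-1,"roll":0},
    {"claw":-1,"dx":-1,"dy":-0.63,"dz":0,"roll":0},
    {"claw":-1,"dx":-1,"dy":-0.63,"dz":0,"roll":0},
    {"claw":-1,"dx":-1,"dy":-0.63,"dz":0,"roll":0},
    {"claw":-1,"dx":-1,"dy":-0.63,"dz":0,"roll":0}
  ]
}}

```text
time_s: 27.55
eef_pos: [526.9, 65.8, 238.8]
ee_rot: [0.604, 0.797, 0.0, 0.0]
ft_force: [0.6, -0.1, -0.2]
finger_gap: 0.996
finger_force: 0.0
```

Request:
{"method": "send_rows", "body": {
  "rows": [
    {"claw":-1,"dx":-1,"dy":-0.63,"dz":0,"roll":0},
    {"claw":-1,"dx":-1,"dy":-0.63,"dz":0,"roll":0},
    {"claw":-1,"dx":-1,"dy":-0.63,"dz":0,"roll":0},
    {"claw":-1,"dx":-1,"dy":-0.63,"dz":0,"roll":0},
    {"claw":-1,"dx":-1,"dy":-0.63,"dz":0,"roll":0},
    {"claw":-1,"dx":-1,"dy":-0.63,"dz":0,"roll":0},
    {"claw":-1,"dx":-1,"dy":-0.63,"dz":0,"roll":0},
    {"claw":-1,"dx":-1,"dy":-0.63,"dz":0,"roll":0}
  ]
}}

```text
time_s: 28.55
eef_pos: [473.2, -115.4, 238.9]
ee_rot: [0.604, 0.797, 0.0, 0.0]
ft_force: [0.4, -0.3, 0.8]
finger_gap: 0.999
finger_force: 0.0
```

Request:
{"method": "send_rows", "body": {
  "rows": [
    {"claw":-1,"dx":-1,"dy":-0.63,"dz":0,"roll":0},
    {"claw":-1,"dx":-1,"dy":-0.63,"dz":0,"roll":0},
    {"claw":-1,"dx":-1,"dy":-0.63,"dz":0,"roll":0},
    {"claw":-1,"dx":-1,"dy":-0.63,"dz":0,"roll":0},
    {"claw":-1,"dx":-1,"dy":-0.63,"dz":0,"roll":0},
    {"claw":-1,"dx":-1,"dy":-0.63,"dz":0,"roll":0},
    {"claw":-1,"dx":0,"dy":0,"dz":0,"roll":0},
    {"claw":-1,"dx":0,"dy":0,"dz":0,"roll":0}
  ]
}}

```text
time_s: 29.55
eef_pos: [433.5, -249.9, 238.4]
ee_rot: [0.604, 0.797, 0.0, 0.0]
ft_force: [0.6, -0.9, 0.4]
finger_gap: 1.002
finger_force: 0.0
```

```bash
python3 - <<'E'
from rel import *
im,d,P,K,k1=grab('top'); C=cloud(d,P,K,k1); n=np.hypot(C[...,0]-553,C[...,1]-156)
w=C[(n<28)&(n>14)]; print('washer z',np.percentile(w[:,2],[25,50,75]),'expect 97')
im,d,P,K,k1=grab('wrist');np.savez('w7.npz',im=im,d=d,P=P,K=K,k1=k1); o=telemetry.get_obs(); print(o['eef_pos'],np.round(o['joint_pos'],2))
T=T_tool(o); C=cloud(d,P,K,k1); z=C[...,2]; near=np.hypot(C[...,0]-430,C[...,1]+242)<55
def cm(a,b):
    m=(near&(z>a)&(z<b)).astype(np.uint8); k,l,s,c=cv2.connectedComponentsWithStats(m); i=1+s[1:,4].argmax(); return C[l==i],c[i],s[i]
w,c,s=cm(22,30); f=lambda w:np.ascontiguousarray(w[:,:2],dtype=np.float32)
(x,y),r=cv2.minEnclosingCircle(f(w)); print('hub',c.round(),s,x,y,r,np.median(w[:,2]),((np.array([x,y,26])-T[:3,3])@T[:3,:3]).round(1))
m=near&(z>3.5)&(z<9)&(np.hypot(C[...,0]-x,C[...,1]-y)<34); e=C[m]; e=e[np.hypot(e[:,0]-x,e[:,1]-y)>20]
q=np.exp(2j*np.arctan2(e[:,1]-y,e[:,0]-x)).mean(); print('ears deg',len(e),np.degrees(np.angle(q))/2,abs(q))
u,v=c.astype(int); cv2.imwrite('pics/w7c.png',cv2.resize(im[max(v-50,0):v+50,u-60:u+60],None,fx=5,fy=5,interpolation=cv2.INTER_CUBIC))
h=f(w); hull=np.hypot(h[:,0]-x,h[:,1]-y); 
# slot: pixels well below the top inside hub
i=near&(np.hypot(C[...,0]-x,C[...,1]-y)<60); msk=np.zeros(z.shape,np.uint8); msk[near&(z>22)&(z<30)]=255
ct,hi=cv2.findContours(msk,cv2.RETR_CCOMP,cv2.CHAIN_APPROX_NONE)
for a,b in zip(ct,hi[0]):
    if b[3]>=0 and len(a)>15:
        p=onplane(a[:,0],26,P,K,k1); print('slot',cv2.minAreaRect(f(p)))
E
```

```text
washer z [93.45422008 95.31653509 97.1227614 ] expect 97
[ 433.56224892 -249.714966    238.17473997] [ 0.84  0.13 -0.44  1.84  0.06  1.19  0.66]
hub [324. 186.] [308 170  33  32 610] 430.729736328125 -243.9011688232422 17.835718154907227 26.806492542601177 [  6.4  -1.2 212.2]
ears deg 226 -62.327525819809125 0.9500372463885134
slot ((430.95635986328125, -243.92100524902344), (14.724644660949707, 22.159563064575195), 28.02457046508789)
```

View pics/w7c.png

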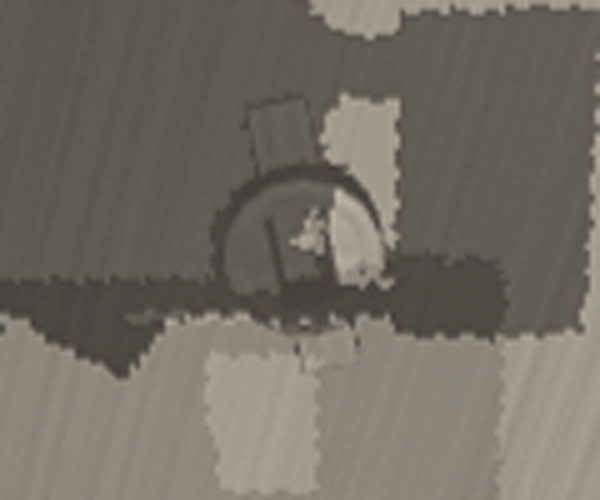

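The crop shows the bushing hub at wrist pixel (324,186), its ears running nearly up-down. Measured slot angle is -62° and ears -62.3°. It needs about +10° to match the spindle. Gripping now.

Request:
{"method": "send_rows", "body": {
  "rows": [
    {"claw":-1,"dx":0.16,"dy":-0.03,"dz":1,"roll":0},
    {"claw":-1,"dx":0.16,"dy":-0.03,"dz":1,"roll":0},
    {"claw":-1,"dx":0,"dy":0,"dz":1,"roll":0},
    {"claw":-1,"dx":0,"dy":0,"dz":1,"roll":0},
    {"claw":-1,"dx":0,"dy":0,"dz":1,"roll":0},
    {"claw":-1,"dx":0,"dy":0,"dz":1,"roll":0},
    {"claw":-1,"dx":0,"dy":0,"dz":1,"roll":0},
    {"claw":-1,"dx":0,"dy":0,"dz":1,"roll":0}
  ]
}}

```text
time_s: 30.65
eef_pos: [430.6, -244.2, 77.4]
ee_rot: [0.603, 0.797, 0.0, 0.0]
ft_force: [-0.8, 0.2, 0.0]
finger_gap: 0.999
finger_force: 0.0
```

Request:
{"method": "send_rows", "body": {
  "rows": [
    {"claw":-1,"dx":0,"dy":0,"dz":0,"roll":0},
    {"claw":1,"dx":0,"dy":0,"dz":0,"roll":0},
    {"claw":1,"dx":0,"dy":0,"dz":0,"roll":0},
    {"claw":1,"dx":0,"dy":0,"dz":0,"roll":0},
    {"claw":1,"dx":0,"dy":0,"dz":0,"roll":0},
    {"claw":1,"dx":0,"dy":0,"dz":0,"roll":0},
    {"claw":1,"dx":0,"dy":0,"dz":0,"roll":0},
    {"claw":1,"dx":0,"dy":0,"dz":0,"roll":0}
  ]
}}

```text
time_s: 31.65
eef_pos: [430.2, -244.9, 77.9]
ee_rot: [0.604, 0.797, 0.0, 0.0]
ft_force: [-0.4, -0.9, 1.3]
finger_gap: 0.404
finger_force: 30.0
```

Request:
{"method": "send_rows", "body": {
  "rows": [
    {"claw":1,"dx":0,"dy":0,"dz":-1,"roll":0},
    {"claw":1,"dx":0,"dy":0,"dz":-1,"roll":0},
    {"claw":1,"dx":0,"dy":0,"dz":-1,"roll":0},
    {"claw":1,"dx":0,"dy":0,"dz":-1,"roll":0},
    {"claw":1,"dx":0.97,"dy":0.76,"dz":-1,"roll":0},
    {"claw":1,"dx":0.97,"dy":0.76,"dz":-1,"roll":0},
    {"claw":1,"dx":0.97,"dy":0.76,"dz":-1,"roll":0},
    {"claw":1,"dx":0.97,"dy":0.76,"dz":-1,"roll":0}
  ]
}}

```text
time_s: 32.65
eef_pos: [467.6, -153.0, 238.2]
ee_rot: [0.604, 0.797, -0.0, -0.0]
ft_force: [-0.4, -0.1, -1.2]
finger_gap: 0.405
finger_force: 30.0
```

Request:
{"method": "send_rows", "body": {
  "rows": [
    {"claw":1,"dx":0.97,"dy":0.76,"dz":0,"roll":0},
    {"claw":1,"dx":0.97,"dy":0.76,"dz":0,"roll":0},
    {"claw":1,"dx":0.97,"dy":0.76,"dz":0,"roll":0},
    {"claw":1,"dx":0.97,"dy":0.76,"dz":0,"roll":0},
    {"claw":1,"dx":0.97,"dy":0.76,"dz":0,"roll":0},
    {"claw":1,"dx":0.97,"dy":0.76,"dz":0,"roll":0},
    {"claw":1,"dx":0.97,"dy":0.76,"dz":0,"roll":0},
    {"claw":1,"dx":0.97,"dy":0.76,"dz":0,"roll":0}
  ]
}}

```text
time_s: 33.65
eef_pos: [542.7, 29.2, 237.5]
ee_rot: [0.604, 0.797, -0.0, -0.0]
ft_force: [0.4, -0.8, -1.0]
finger_gap: 0.401
finger_force: 30.0
```

Request:
{"method": "send_rows", "body": {
  "rows": [
    {"claw":1,"dx":0.97,"dy":0.76,"dz":0,"roll":0},
    {"claw":1,"dx":0.97,"dy":0.76,"dz":0,"roll":0},
    {"claw":1,"dx":0.97,"dy":0.76,"dz":0,"roll":0},
    {"claw":1,"dx":0,"dy":0,"dz":0,"roll":-0.5},
    {"claw":1,"dx":0,"dy":0,"dz":0,"roll":-0.5},
    {"claw":1,"dx":0,"dy":0,"dz":0,"roll":0},
    {"claw":1,"dx":0,"dy":0,"dz":0,"roll":0},
    {"claw":1,"dx":0,"dy":0,"dz":0,"roll":0}
  ]
}}

```text
time_s: 34.65
eef_pos: [570.8, 96.8, 237.8]
ee_rot: [0.533, 0.846, -0.0, 0.0]
ft_force: [0.4, 0.1, -2.2]
finger_gap: 0.406
finger_force: 30.0
```

```bash
python3 - <<'E'
from rel import *
rel('w8',52,18)
t=np.load('w8.npz'); T=T_tool(telemetry.get_obs()); P,K,k1=t['P'],t['K'],float(t['k1'])
print('tool x deg',np.degrees(np.arctan2(T[1,0],T[0,0])))
C=cloud(t['d'],P,K,k1); L=(C-T[:3,3])@T[:3,:3]
s=L[(L[...,0]>8)&(L[...,0]<26)&(abs(L[...,1])<15)&(L[...,2]>54)&(L[...,2]<70)]; print('wall',len(s),fitc(s,18))
e=L[(np.hypot(L[...,0],L[...,1])<36)&(np.hypot(L[...,0],L[...,1])>22)&(L[...,2]>68)&(L[...,2]<80)&(L[...,0]>10)]; print('ear',len(e),np.median(e,0),e.max(0),e.min(0))
n=np.hypot(C[...,0]-554,C[...,1]-156.6); w=C[(n<29)&(n>14)&(C[...,2]<105)&(C[...,2]>60)]; print('washer top',len(w),np.median(w[:,2]),((w.max(0)+w.min(0))/2)[:2])
cv2.imwrite('pics/w8c.png',cv2.resize(t['im'][20:290,220:440],None,fx=2.2,fy=2.2,interpolation=cv2.INTER_CUBIC))
E
```

```text
tcp [570.8  96.8 237.8]
tip world ((554.0538330078125, 156.64468383789062), (10.975377082824707, 18.982847213745117), 38.1287956237793) 125.47580642202377
tip in tool [ 61.18  10.79 112.83]
part in tool [ 1.68 -3.4 ] 1.61 1641 8 ztop 51.29971651791718
move tool xy [59.5  14.18]
tool x deg 115.66057041316174
wall 512 (array([ 0.50866138, -0.05356315]), np.float64(0.30422480901773163))
ear 468 [27.25433178 -5.08443583 71.08129571] [33.43336364 25.24893553 75.99607136] [ 10.00159327 -26.29622613  68.01003369]
washer top 3233 97.80409744485385 [554.00847936 156.60334462]
```

View pics/w8c.png

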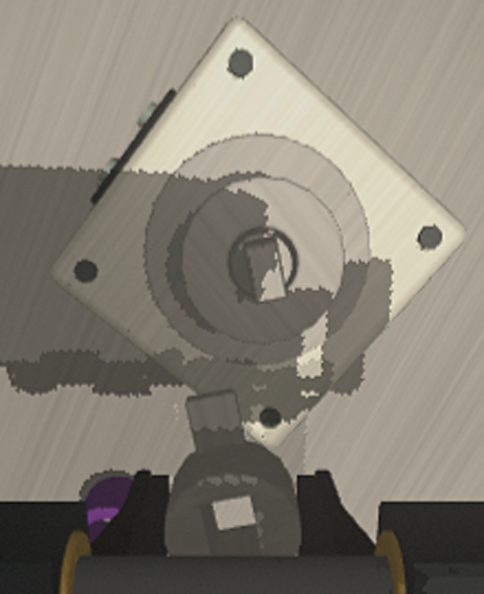

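The crop shows spacer and washer stacked around the spindle, with the slot and the flats nearly parallel. Washer top measures 97.8 and it is centred at (554.0,156.6). Slot angle is about 127.5–128° against flats at 128.1°.

Request:
{"method": "send_rows", "body": {
  "rows": [
    {"claw":1,"dx":0.755,"dy":0.135,"dz":0,"roll":0},
    {"claw":1,"dx":0.755,"dy":0.135,"dz":0,"roll":0},
    {"claw":1,"dx":0.755,"dy":0.135,"dz":0,"roll":0},
    {"claw":1,"dx":0.755,"dy":0.135,"dz":0,"roll":-0.05},
    {"claw":1,"dx":0,"dy":0,"dz":0,"roll":0},
    {"claw":1,"dx":0,"dy":0,"dz":0.6,"roll":0},
    {"claw":1,"dx":0,"dy":0,"dz":0.6,"roll":0},
    {"claw":1,"dx":0,"dy":0,"dz":0.3,"roll":0}
  ]
}}

```text
time_s: 35.7
eef_pos: [554.1, 155.2, 206.3]
ee_rot: [0.529, 0.849, -0.001, -0.001]
ft_force: [0.5, -0.2, -1.8]
finger_gap: 0.406
finger_force: 30.0
```

Request:
{"method": "send_rows", "body": {
  "rows": [
    {"claw":1,"dx":0,"dy":0,"dz":0.1,"roll":0},
    {"claw":1,"dx":0,"dy":0,"dz":0.1,"roll":0},
    {"claw":1,"dx":0,"dy":0,"dz":0.07,"roll":0},
    {"claw":1,"dx":0,"dy":0,"dz":0.07,"roll":0},
    {"claw":1,"dx":0,"dy":0,"dz":0,"roll":0},
    {"claw":1,"dx":0,"dy":0,"dz":0,"roll":0},
    {"claw":1,"dx":0,"dy":0,"dz":0,"roll":0},
    {"claw":1,"dx":0,"dy":0,"dz":0,"roll":0}
  ]
}}

```text
time_s: 36.7
eef_pos: [554.4, 156.1, 201.1]
ee_rot: [0.528, 0.849, 0.0, 0.0]
ft_force: [0.2, -1.0, -1.3]
finger_gap: 0.405
finger_force: 30.0
```

Request:
{"method": "send_rows", "body": {
  "rows": [
    {"claw":1,"dx":0,"dy":0,"dz":0.07,"roll":0},
    {"claw":1,"dx":0,"dy":0,"dz":0.07,"roll":0},
    {"claw":1,"dx":0,"dy":0,"dz":0.07,"roll":0},
    {"claw":1,"dx":0,"dy":0,"dz":0,"roll":0},
    {"claw":1,"dx":0,"dy":0,"dz":0,"roll":0},
    {"claw":1,"dx":0,"dy":0,"dz":0,"roll":0},
    {"claw":1,"dx":0,"dy":0,"dz":0,"roll":0},
    {"claw":1,"dx":0,"dy":0,"dz":0,"roll":0}
  ]
}}

```text
time_s: 37.7
eef_pos: [554.4, 156.0, 196.9]
ee_rot: [0.528, 0.849, 0.0, 0.0]
ft_force: [0.2, -0.1, -1.7]
finger_gap: 0.406
finger_force: 30.0
```

Request:
{"method": "send_rows", "body": {
  "rows": [
    {"claw":1,"dx":0,"dy":0,"dz":0.15,"roll":0},
    {"claw":1,"dx":0,"dy":0,"dz":0.15,"roll":0},
    {"claw":1,"dx":0,"dy":0,"dz":0.15,"roll":0},
    {"claw":1,"dx":0,"dy":0,"dz":0.15,"roll":0},
    {"claw":1,"dx":0,"dy":0,"dz":0.15,"roll":0},
    {"claw":1,"dx":0,"dy":0,"dz":0.1,"roll":0},
    {"claw":1,"dx":0,"dy":0,"dz":0,"roll":0},
    {"claw":1,"dx":0,"dy":0,"dz":0,"roll":0}
  ]
}}

```text
time_s: 38.7
eef_pos: [554.4, 156.1, 180.0]
ee_rot: [0.528, 0.849, 0.0, 0.0]
ft_force: [-0.3, 0.3, -2.2]
finger_gap: 0.408
finger_force: 30.0
```

Request:
{"method": "send_rows", "body": {
  "rows": [
    {"claw":1,"dx":0,"dy":0,"dz":0.1,"roll":0},
    {"claw":1,"dx":0,"dy":0,"dz":0.1,"roll":0},
    {"claw":1,"dx":0,"dy":0,"dz":0.05,"roll":0},
    {"claw":1,"dx":0,"dy":0,"dz":0.02,"roll":0},
    {"claw":1,"dx":0,"dy":0,"dz":0,"roll":0},
    {"claw":1,"dx":0,"dy":0,"dz":0,"roll":0},
    {"claw":1,"dx":0,"dy":0,"dz":0,"roll":0},
    {"claw":1,"dx":0,"dy":0,"dz":0,"roll":0}
  ]
}}

```text
time_s: 39.7
eef_pos: [554.4, 156.0, 174.5]
ee_rot: [0.528, 0.849, -0.0, 0.0]
ft_force: [-0.5, -1.0, 1.3]
finger_gap: 0.406
finger_force: 30.0
```

Light contact, a 3 N change right at the expected height. Releasing, backing off and checking.

Request:
{"method": "send_rows", "body": {
  "rows": [
    {"claw":-1,"dx":0,"dy":0,"dz":0,"roll":0},
    {"claw":-1,"dx":0,"dy":0,"dz":0,"roll":0},
    {"claw":-1,"dx":0,"dy":0,"dz":0,"roll":0},
    {"claw":-1,"dx":0,"dy":0,"dz":0,"roll":0},
    {"claw":-1,"dx":0,"dy":0,"dz":-0.5,"roll":0},
    {"claw":-1,"dx":0,"dy":0,"dz":-1,"roll":0},
    {"claw":-1,"dx":0,"dy":0,"dz":-1,"roll":0},
    {"claw":-1,"dx":0,"dy":0,"dz":-1,"roll":0}
  ]
}}

```text
time_s: 40.7
eef_pos: [554.6, 156.1, 246.6]
ee_rot: [0.528, 0.849, 0.0, 0.001]
ft_force: [-0.3, 0.9, 0.4]
finger_gap: 0.992
finger_force: 0.0
```

Request:
{"method": "send_rows", "body": {
  "rows": [
    {"claw":-1,"dx":-1,"dy":0,"dz":0,"roll":0},
    {"claw":-1,"dx":-1,"dy":0,"dz":0,"roll":0},
    {"claw":-1,"dx":-1,"dy":0,"dz":0,"roll":0},
    {"claw":-1,"dx":0,"dy":0,"dz":0,"roll":0},
    {"claw":-1,"dx":0,"dy":0,"dz":0,"roll":0},
    {"claw":-1,"dx":0,"dy":0,"dz":0,"roll":0},
    {"claw":-1,"dx":0,"dy":0,"dz":0,"roll":0},
    {"claw":-1,"dx":0,"dy":0,"dz":0,"roll":0}
  ]
}}

```text
time_s: 41.7
eef_pos: [580.8, 102.5, 244.5]
ee_rot: [0.528, 0.849, -0.0, 0.0]
ft_force: [0.5, -0.7, -0.5]
finger_gap: 1.0
finger_force: 0.0
```

```bash
python3 - <<'E'
from rel import *
im,d,P,K,k1=grab('wrist'); C=cloud(d,P,K,k1); n=np.hypot(C[...,0]-554,C[...,1]-156.6); z=C[...,2]
for a,b,l,h in((0,7,110,135),(13,17,110,130),(20,29,90,110),(20,29,90,100.5)):
    w=C[(n>=a)&(n<b)&(z>l)&(z<h)]; print((a,b),len(w),np.percentile(w[:,2],[5,50,95]).round(1))
v,u=proj([[554,156,120]],P,K,k1)[0][::-1].astype(int); print(u,v)
cv2.imwrite('pics/w9.png',cv2.resize(im[max(0,v-80):v+80,u-100:u+100],None,fx=3,fy=3,interpolation=cv2.INTER_CUBIC))
E
```

```text
(0, 7) 270 [122.  125.5 126.7]
(13, 17) 713 [122.3 123.6 124.5]
(20, 29) 2013 [ 96.5  97.8 104.1]
(20, 29) 1624 [96.4 97.6 98.7]
324 144
```

View pics/w9.png

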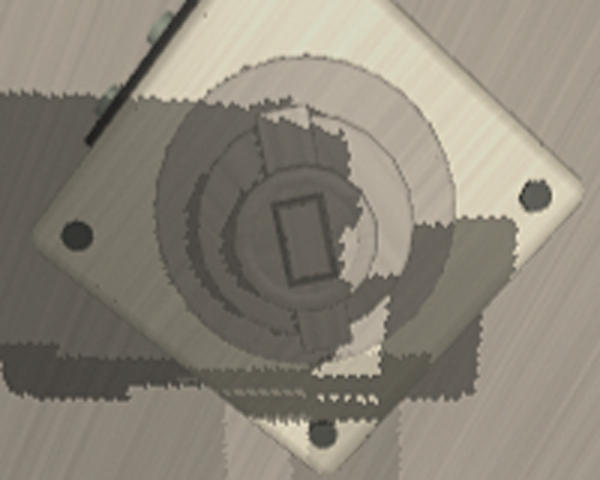

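The crop shows the bushing on the spindle with its slot around the flats at (305,240), ears down on the washer. Heights are as they should be: hub top 123.6 (123 expected), washer 97.7 (97) and tip 125.5 (125). Handing in.

```bash
python3 -c "
from cell import order
print(order.finish_job())"
```

```text
the job is handed in; nothing more can be done
None
```

The spacer, washer and bushing (ears down, slot on the flats) are stacked home on the spindle in that order, and the job was handed in at about 42 s; the hand-in call gave no verdict.

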